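# Sort tagged tissue cartons and shut the reject tote

## Task

The sloped rack holds three tissue cartons: put the one with the green tag into the blue display tray and the one with the red tag into the grey tote, each standing flat on the floor of its place with the tag on top. Then, with both sorted, shut the tote's lid fully. Leave the carton without a tag in the rack and everything else on the table where it is.

Things in the scene. Friction and masses are not known exactly. Their poses are not given: they have to be found in the camera images.
- carton_green: navy tissue carton with a cyan and a violet stripe near its foot, 50 (its x) x 90 (its y) x 70 mm (its z); origin: centre of its underside, z to its top. A green tag, 44 mm square, covers its top and folds down its long sides. It starts in one of the rack's slots, leaning with the bed: its x runs up the 30 degree slope, its z is square to the bed. Grip it across its x, 25 mm or more above the bed.
- carton_red: navy tissue carton with a cyan and a violet stripe near its foot, 50 (its x) x 90 (its y) x 70 mm (its z); origin: centre of its underside, z to its top. As carton_green, but its tag is red; it starts in another slot of the rack.
- rack: fixed white display rack, 334 mm wide (its y), 100 mm deep. Its bed rises at 30 degrees from rack -x (towards the robot, 45 mm above the table) to +x (87 mm). A lip along the low side and ribs 4 mm thick stand 12 mm out of the bed and part three slots, 108 mm from centre to centre along y. Origin: on the table under its centre.
- tray: fixed blue open display tray with a white floor, the place for good stock: outside 140 (x) x 150 (y) mm, inside 130 x 140 mm, floor 5 mm thick; walls 5 mm thick, 30 mm tall on its -x side, 55 mm on +x, 40 mm on both y sides. Origin: centre of its underside.
- tote: fixed grey plastic tote with a hinged lid, the place for rejects: outside 160 (x) x 140 (y) x 90 mm tall, walls and floor 5 mm thick. Origin: centre of its underside. Its lid is hinged along the upper rim of its +x side.
- tote_lid (a joint): angle of the tote's lid about its hinge: 0 shut flat on the rim, 1.57 upright, at most 1.9; starts open at 1.4 to 1.65. The stiff hinge keeps the lid where it is left. The lid is a plate 160 mm long from hinge to free edge, 140 mm wide, 6 mm thick.
- tote_lid_hinge (a point): middle of the lid's hinge line, which runs along the tote's y; it does not move as the lid turns.
- tote_lid_handle (a point): top of the black knob on the lid's outer face, on the lid's middle line 130 mm from the hinge, 35 mm out of the face. The plate can also be pushed anywhere beside the knob.
- carton_plain: navy tissue carton with a cyan and a violet stripe near its foot, 50 (its x) x 90 (its y) x 70 mm (its z); origin: centre of its underside, z to its top. It has no tag. At the start it stands in one of the rack's three slots and must stay there.
- water_a: full water bottle with a blue cap and cyan label, 64 mm across, 200 mm tall, standing; origin: centre of its underside. Bystander.
- water_b: second water bottle like water_a. Bystander.
- tape: roll of brown tape lying flat, 90 mm across, 48 mm tall; origin: centre of its underside. Bystander.
- scanner: black and grey hand scanner lying on the table, 165 mm long along its x, 65 mm wide, 35 mm tall; origin: on its underside, near the middle. Bystander.
- grey_pack: light grey pack with a black stripe, 110 x 70 x 45 mm; origin: centre of its underside. Bystander.
Mind the look-alikes: they are no part of the job. What is shaped like the carton_green but pink is not meant. What is shaped like the carton_red but pink is not meant.

How it is judged:
By the outcome, as a careful person would: the job done as asked, in the order asked, and still so for the second after the job is handed in, with the robot touching nothing.
It also fails if it takes over 72 s, if anything falls off the work surface, if the arm or the gripper's body presses on something with over 40 N, if the wrist force passes 120 N, or if a joint passes its speed limit or range.

## Robot

A 7-joint arm with a two-finger parallel gripper is mounted at the origin on the work surface. World frame = base frame: x ahead of the robot, y to its left, z up, the work surface at z = 0. Lengths are in m, angles in rad, forces in N, time in s.
With the tool pointing down it reaches from about 0.425 to 0.8 m from the base axis. Payload 8.3 kg.
Tool frame: the origin (TCP) lies between the finger pads; the fingertips stand 11 mm ahead of it and the grasp point (between the pads) lies 8 mm behind it; z points along the fingers, y is the line along which they close (so a half turn about z gives the same grasp; the last joint's range is limited). The gripper opens to 85 mm and grips with 20 to 120 N. Pads are 22 mm wide; open, the fingers measure 114 mm over their backs; the gripper's body (76 mm by 85 mm) begins 54 mm behind the grasp point. The pads swing forward as they close: fully open they stand 13 mm farther back than shut.
Start: joints at [1.139, 0.383, 0.016, 1.37, -0.006, 1.388, -0.046], TCP at [0.225, -0.583, 0.242] pointing down, gripper open.
Joint ranges: [-2.95, 2.95], [-0.25, 2.06], [-1.52, 1.56], [0.18, 2.33], [-1.44, 4.58], [0.02, 2.06], [-3.01, 3.01]. Speed limits (rad/s): [2.39, 2.39, 3.01, 3.01, 3.14, 3.14, 3.14].

## Interface

Orientations are given as a 3x3 rotation matrix whose columns are the frame's x, y, z axes.
In Python, from station import * gives the robot as it stands.
- The arm moves only by the tool servo_tool, never from a script. Its argument "motion" is a list of rows, each an object with "dp": the shift along the tool's x, y, z in m, a list of three; "yaw": the turn about the tool's z in degrees. In form: [{"dp": [tx, ty, tz], "yaw": yaw}, ...]. A call has 1 to 20 rows; each row is the pose to reach, as a shift and turn from the pose commanded when the call began, along the tool's axes at that moment; what a row does not reach only later rows make up. A row lasts 1/10 s, in which the tool goes at most 50 mm and 8.59 degrees, less where a joint would pass 70% of its speed; a pose out of reach is approached as far as the arm can. A call with a gripper value outside its range is refused whole. "grip" is the finger opening in m, from 0 to 0.0854, set as the call begins (left out, the last holds). The fingers move at their own pace and stop on an object; "grip_force" is the grip in N (left out, the last holds). Time passes only in rows, so rows that repeat a pose let the fingers close. It gives the time, the measured TCP pose, the force, the opening and the grip force at its end, in the units of the state.
- observe(): the state, without advancing time (a new reading comes with each control period).
- capture(name): name is "scene" or "top" or "wrist"; returns the picture (420x560x3 uint8, red, green, blue); there is no depth.
- camera_info(name): a dict with "fx", "fy", "cx", "cy" (pixels), "T" (4x4, takes a point from camera to world coordinates); the wrist camera has in their place "mount" (4x4, takes a point from camera to tool coordinates, whose origin is the TCP and whose axes are the flange's). Camera axes: x right, y up, looking along -z (the intrinsics and any distortion apply to the point x, -y, -z); pixel columns grow to the right and rows downward; lengths in m; the calibration is good to about 2 mm. A picture is of the moment at which its call begins: read the wrist's pose just before it. camera_info takes no time and is no camera call.
- sign_off(): hands the job in; it is judged then, once.
Trained networks look in the newest picture that a camera, given by its name, has taken for a name from the list of things; names that differ only in an ending like _2 or _b are one class to them, and where a whole thing is asked for, a point or a joint stands for the part that bears it (a point fixed in the world has none). Each returns a list of dicts, best first, with "score" (0 to 1); they miss things now and then, are a little off and sometimes report something else, mostly with a low value. They report only what shows in the picture. A call takes as long as a camera call. They do not tell look-alikes from the thing itself.
- boxes_of(camera, name): "bbox" ([centre column, centre row, width, height] in pixels, round what is visible of it).
- outline_of(camera, name): "mask" (420x560 bool, what is visible of it) and "bbox" ([centre column, centre row, width, height] in pixels, round what is visible of it).
The state is a dict: "clock": time; "joints": joint angles; "qvel": joint speeds; "joint_torque": joint torques, N m; "position": TCP position; "ee_rot": TCP orientation; "ft_force": force on the tool from outside, world axes, zero at the start; "ft_torque": the same for the moment, N m; "gripper_width": opening from 0.0 (shut) to 1.0 (fully open); "finger_force": force on a finger pad.
Only numpy, scipy, OpenCV 4.12 (cv2) and the standard library are available. Lean on these libraries where they do the work, as an engineer would, in place of code of your own. Each camera call takes 0.05 s, during which the arm holds its last target. There are 200 camera calls.

## Working session

There is one attempt and no reset: what is moved stays moved. The work goes in short steps, Python scripts to look and compute and a tool call to move; the robot and the scene stay as the last step left them, time stands still between calls to the robot, and variables do not carry over. Pictures are saved under pics/ and viewed, at most 10 in all, crops included, and the job is handed in when it is done.

Besides the shell and the picture viewer there is one more tool, called after "Emit:" by a JSON object that holds its "fn" and its "kwargs", one argument or row to a line. servo_tool: Moves the arm, as the interface text tells. Its arguments: {"type":"object","properties":{"motion":{"type":"array"},"grip":{"type":"number"},"grip_force":{"type":"number"}},"required":["motion"]}

```bash
mkdir -p pics
cat > h.py <<'E'
from station import *
import numpy as np, cv2
def save(n,f):
    im=capture(n); cv2.imwrite(f,im[:,:,::-1]); return im
E
python3 - <<'E'
from h import *
s=observe(); print(s['clock'],s['position'],s['ee_rot'])
a=save('scene','/tmp/a.png');b=save('top','/tmp/b.png')
for c in('scene','top'):
    i=camera_info(c);print(c,{k:(np.round(v,3).tolist() if k=='T' else v) for k,v in i.items()})
cv2.imwrite('pics/scene.png',cv2.resize(a[:,:,::-1],(784,588)));cv2.imwrite('pics/top.png',cv2.resize(b[:,:,::-1],(784,588)))
print(camera_info('wrist'))
for c in('scene','top'):
  for n in('carton_green','carton_red','rack','tray','tote','tote_lid'):
    print(c,n,[(np.round(d['bbox']).tolist(),round(d['score'],2)) for d in boxes_of(c,n)][:5])
E
```

```text
0.0 [ 0.22514762 -0.58251695  0.24126693] [[ 9.32757953e-01  3.60502472e-01 -7.53380498e-04]
 [ 3.60503257e-01 -9.32756147e-01  1.83637324e-03]
 [-4.07031954e-05 -1.98448787e-03 -9.99998030e-01]]
scene {'fx': 436.2374036455899, 'fy': 436.2374036455899, 'cx': 279.5801902778368, 'cy': 208.8251605093997, 'T': [[-0.52, -0.57, 0.636, 1.373], [0.854, -0.361, 0.375, 0.527], [0.016, 0.738, 0.674, 0.974], [0.0, 0.0, 0.0, 1.0]]}
top {'fx': 474.19982872632596, 'fy': 474.19982872632596, 'cx': 281.6459539447286, 'cy': 204.0375293487806, 'T': [[-0.021, 0.995, -0.092, 0.451], [-1.0, -0.022, -0.0, 0.058], [-0.002, 0.092, 0.996, 1.428], [0.0, 0.0, 0.0, 1.0]]}
{'fx': 360.29913422009207, 'fy': 360.29913422009207, 'cx': 274.0287110955092, 'cy': 205.23764595741474, 'mount': array([[ 0.00168933,  0.96070848,  0.27755425,  0.07045615],
       [ 0.99999665, -0.0021671 ,  0.00141457, -0.00114011],
       [ 0.00196047,  0.27755093, -0.96070893, -0.13163984],
       [ 0.        ,  0.        ,  0.        ,  1.        ]])}
scene carton_green [([418.0, 304.0, 42.0, 44.0], 0.94), ([413.0, 227.0, 35.0, 34.0], 0.94)
[... 170 characters left out ...]
rack [([335.0, 252.0, 122.0, 44.0], 0.95), ([166.0, 144.0, 13.0, 58.0], 0.5)]
scene tray [([228.0, 213.0, 54.0, 48.0], 0.89), ([245.0, 262.0, 26.0, 62.0], 0.7), ([139.0, 205.0, 27.0, 33.0], 0.32)]
scene tote []
scene tote_lid [([167.0, 145.0, 21.0, 52.0], 0.76)]
top carton_green [([170.0, 297.0, 36.0, 25.0], 0.79), ([230.0, 227.0, 45.0, 34.0], 0.56), ([135.0, 200.0, 34.0, 27.0], 0.56)]
top carton_red [([240.0, 126.0, 39.0, 35.0], 0.84), ([195.0, 242.0, 39.0, 34.0], 0.61)]
top rack [([223.0, 211.0, 117.0, 57.0], 0.64)]
top tray [([350.0, 206.0, 68.0, 68.0], 0.9)]
top tote [([429.0, 236.0, 94.0, 76.0], 0.93)]
top tote_lid [([448.0, 219.0, 52.0, 33.0], 0.86), ([219.0, 164.0, 22.0, 22.0], 0.38)]
```

View pics/scene.png

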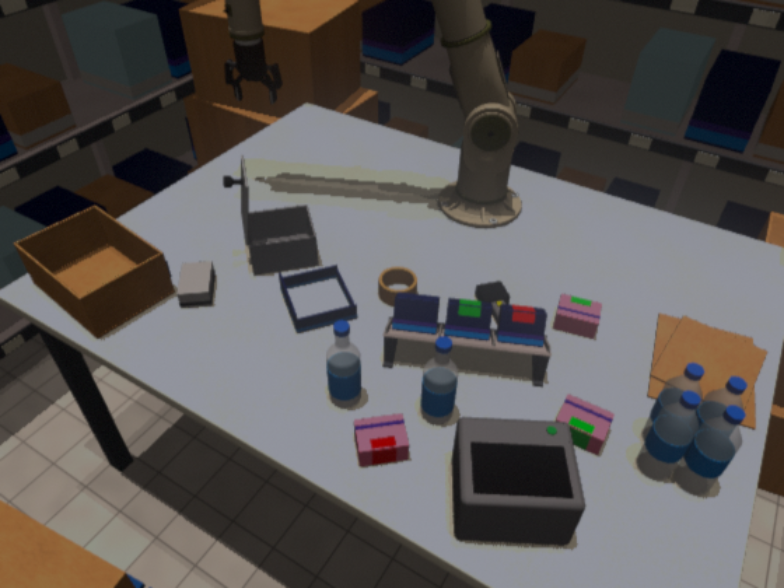

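View pics/top.png

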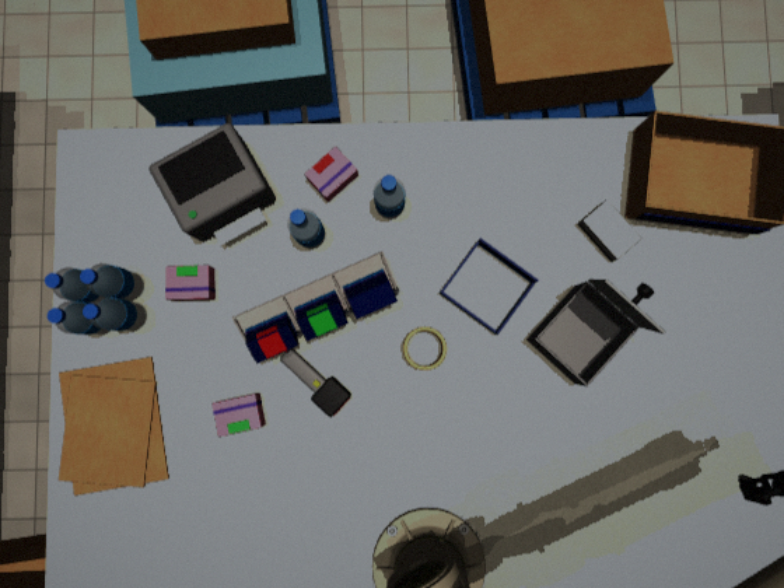

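The top view (784-wide) shows red at (272,342), green at (322,320) and plain at (370,297) in the rack. The look-alikes are pink: green tags at (190,282) and (238,415), red tag at (332,173). I'll take the navy ones in the rack. The tray is at (488,286), and the tote at (580,330) with its lid towards the upper right.

```bash
cat >> h.py <<'E'
from scipy.optimize import minimize, least_squares
def cam(c,s=None):
    i=camera_info(c); K=np.array([[i['fx'],0,i['cx']],[0,i['fy'],i['cy']],[0,0,1]])
    if 'T' in i: T=i['T']
    else:
        s=s or observe(); W=np.eye(4); W[:3,:3]=s['ee_rot']; W[:3,3]=s['position']; T=W@i['mount']
    return K,np.array(T)
def proj(KT,P):
    K,T=KT; p=(np.atleast_2d(P)-T[:3,3])@T[:3,:3]; p=p*[1,-1,-1]; p=p@K.T; return p[:,:2]/p[:,2:]
def onplane(KT,uv,z):
    K,T=KT; d=np.linalg.solve(K,np.c_[np.atleast_2d(uv),np.ones(len(np.atleast_2d(uv)))].T).T*[1,-1,-1]@T[:3,:3].T
    o=T[:3,3]; return o+d*((z-o[2])/d[:,2])[:,None]
def pts(q,L):  # pose x,y,yaw
    c,s=np.cos(q[2]),np.sin(q[2]); L=np.atleast_2d(L); return np.c_[q[0]+c*L[:,0]-s*L[:,1],q[1]+s*L[:,0]+c*L[:,1],L[:,2]]
def iou(q,L,views):
    r=0
    for KT,m in views:
        h=cv2.convexHull((proj(KT,pts(q,L))*16).astype(np.float32)).round().astype(np.int32)
        k=np.zeros(m.shape,np.uint8); cv2.fillConvexPoly(k,h,1,shift=4); k=k>0; r+=(k&m).sum()/(k|m).sum()
    return r/len(views)
def fit(q0,L,views):
    best=min((minimize(lambda q:-iou(q,L,views),[q0[0],q0[1],q0[2]+d],method='Nelder-Mead',options=dict(initial_simplex=np.array([q0[0],q0[1],q0[2]+d])+np.r_[np.zeros((1,3)),np.diag([.02,.02,.2])])) for d in(-.3,0,.3)),key=lambda r:r.fun)
    return best.x,-best.fun
def bx(X,Y,Z0,Z1): return np.array([[sx*X/2,sy*Y/2,z] for sx in(-1,1) for sy in(-1,1) for z in(Z0,Z1)])
TRAY=np.array([[sx*.07,sy*.075,z] for sx,z1 in((-1,.04),(1,.055)) for sy in(-1,1) for z in(0,z1)])
def tagmask(im,col):
    im=im.astype(int); a,b,c=(0,1,2) if col=='red' else (1,0,2)
    return ((im[:,:,a]>90)&(im[:,:,a]>2*im[:,:,b])&(im[:,:,a]>2*im[:,:,c]))
E
python3 - <<'E'
from h import *
a=capture('scene');b=capture('top'); A=cam('scene');B=cam('top')
for col in('red','green'):
    for nm,im,KT in(('scene',a,A),('top',b,B)):
        n,l,st,ce=cv2.connectedComponentsWithStats(tagmask(im,col).astype(np.uint8))
        for i in range(1,n):
            if st[i,4]>15: print(col,nm,st[i].tolist(),ce[i].round(1),onplane(KT,ce[i],.12).round(3))
mk=lambda c,n:sorted(outline_of(c,n),key=lambda d:-d['score'])
t=mk('top','tray'); t2=mk('scene','tray')
V=[(B,t[0]['mask']),(A,t2[0]['mask'])]
for v in V: 
    h=np.zeros(v[1].shape,np.uint8); cv2.fillPoly(h,[cv2.convexHull(np.argwhere(v[1])[:,::-1].astype(np.int32))],1); v[1][:]=h>0
q0=onplane(B,t[0]['bbox'][:2],.02)[0]
for y in(0,np.pi/2,np.pi,-np.pi/2):
    print('tray',fit([q0[0],q0[1],y-.7],TRAY,V))
t=mk('top','tote'); print([(d['bbox'],d['score']) for d in t])
for nm in ('tote_lid',): 
  for c in('top','scene'): print(c,[(d['bbox'],round(d['score'],2),cv2.minAreaRect(np.argwhere(d['mask'])[:,::-1].astype(np.float32))) for d in mk(c,nm)][:2])
big=cv2.resize(b[170:290,365:485,::-1],(600,600),interpolation=cv2.INTER_CUBIC)
big2=cv2.resize(b[170:270,155:295,::-1],(800,571),interpolation=cv2.INTER_CUBIC)
cv2.imwrite('pics/tote.png',big);cv2.imwrite('pics/rack.png',big2)
E
```

```text
red scene [366, 218, 16, 13, 153] [373.6 224.4] [[0.481 0.309 0.12 ]]
red scene [264, 312, 19, 10, 139] [273.3 316.1] [[0.885 0.229 0.12 ]]
red top [224, 110, 15, 14, 99] [230.6 116.5] [[0.823 0.197 0.12 ]]
red top [184, 234, 13, 7, 23] [189.9 236.7] [[0.487 0.313 0.12 ]]
red top [184, 237, 20, 19, 228] [193.9 246.1] [[0.461 0.302 0.12 ]]
green scene [408, 212, 14, 6, 44] [414.5 214.9] [[0.381 0.394 0.12 ]]
green scene [328, 214, 15, 4, 39] [335.6 215.7] [[0.506 0.203 0.12 ]]
green scene [328, 219, 15, 7, 85] [335.  221.7] [[0.529 0.212 0.12 ]]
green scene [407, 298, 18, 11, 97] [415.1 303.3] [[0.678 0.494 0.12 ]]
green scene [391, 305, 6, 5, 22] [393.5 307. ] [[0.715 0.455 0.12 ]]
green top [135, 151, 5, 5, 18] [137.3 152.7] [[0.725 0.459 0.12 ]]
green top [126, 190, 15, 7, 93] [133.1 193.4] [[0.611 0.47  0.12 ]]
green top [220, 222, 20, 18, 223] [230.  230.2] [[0.503 0.202 0.12 ]]
green top [163, 300, 15, 9, 89] [170.  304.1] [[0.305 0.368 0.12 ]]
tray (array([ 0.57689379, -0.1381499 , -0.65564633]), np.float64(0.9582145715926202))
tray (array([ 0.57608319, -0.13978884,  0.84633746]), np.float64(0.8884173297966401))
tray (array([ 0.57756879, -0.13947996,  2.4654553 ]), np.float64(0.939546536798854))
tray (array([ 0.57723823, -0.13666212, -2.23749243]), np.float64(0.8994926496329493))
[([426.8, 235.6, 95.6, 73.2], 0.87)]
top [([445.8, 220.2, 51.7, 35.3], 0.72, ((452.2960510253906, 212.9095916748047), (62.86191940307617, 26.18153190612793), 41.00908660888672)), ([265.3, 210.0, 39.2, 35.0], 0.57, ((263.8706970214844, 210.1982879638672), (26.261289596557617, 32.95792007446289), 66.80140686035156))]
scene [([168.0, 141.7, 16.4, 63.2], 0.68, ((168.70664978027344, 141.41085815429688), (62.200496673583984, 15.40067195892334), 85.10090637207031))]
```

View pics/tote.png

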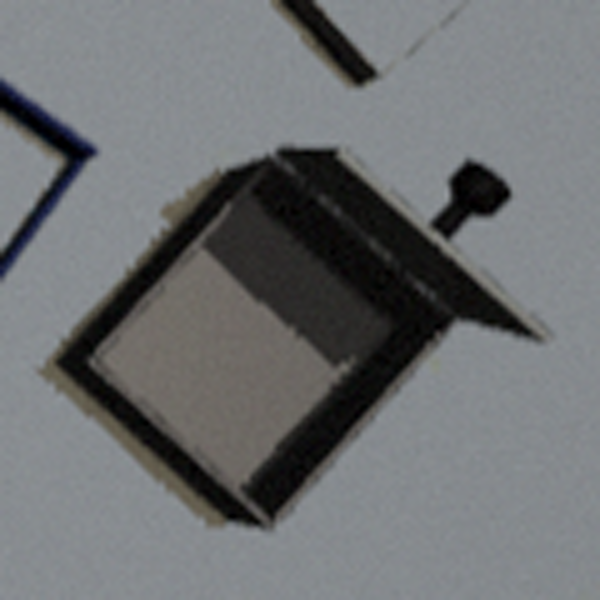

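View pics/rack.png

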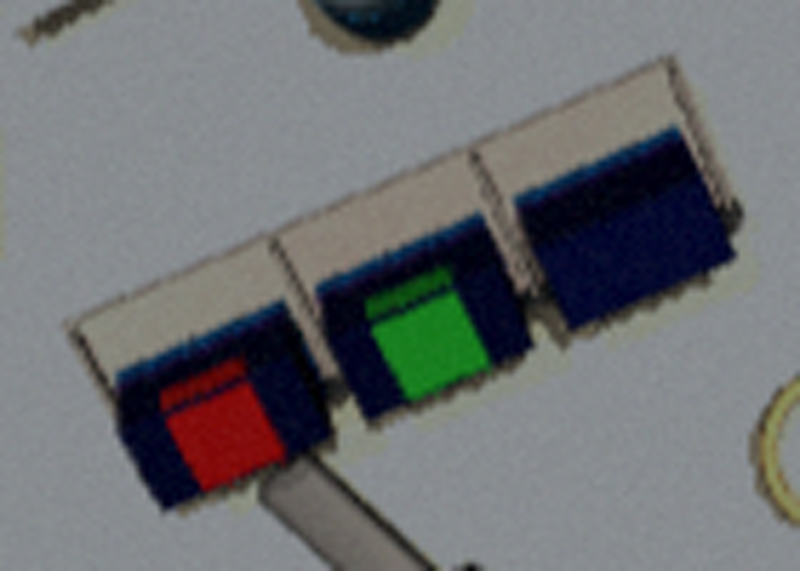

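Crops: the rack crop shows the navy cartons with the red tag at (225,435), green at (430,345), and plain at (640,240). The tote crop shows rim corners at (272,157), (452,320), (272,525), (92,362), with the lid leaning outward from the (272..452) edge. The targets are confirmed.

Run:
```python
from h import *
B=cam('top')
c=np.array([[272,157],[452,320],[272,525],[92,362]])/5+[365,170]
w=onplane(B,c,.09); print('tote corners',w.round(3).tolist())
L=np.array([[.08,.07,.09],[.08,-.07,.09],[-.08,-.07,.09],[-.08,.07,.09]])
r=least_squares(lambda q:(proj(B,pts(q,L))-c).ravel(),[*w.mean(0)[:2],-.8]);print('tote',r.x.round(3),np.abs(r.fun).max())
# lid angle from free corners
f=np.array([[343,150],[547,338]])/5+[365,170]
q=r.x
def lid(a): 
    a=a[0];h=pts(q,[[.08,.07,.09],[.08,-.07,.09]]);d=pts([0,0,q[2]],[[-np.cos(a)*.16,0,np.sin(a)*.16]]);return (proj(B,h+d)-f).ravel()
l=least_squares(lid,[1.5]);print('lid',l.x,l.fun.round(1))
S=lambda a:np.array(a)/5.714+[155,170]
edge=S([[70,325],[672,58]]);g=S([[375,322],[457,288],[490,365],[405,403]]);rd=S([[165,412],[248,377],[285,460],[200,490]])
c3,s3=np.cos(np.pi/6),.5
def car(y,s,X):
    u=s+X[:,0];return np.c_[u*c3-X[:,2]*s3,y+X[:,1],.066+u*s3+X[:,2]*c3]
X=np.array([[.025,.022,.07],[.025,-.022,.07],[-.025,-.022,.07],[-.025,.022,.07]])
def R(p):
    q=p[:3];return np.r_[(proj(B,pts(q,[[.05,.167,.087],[.05,-.167,.087]]))-edge).ravel(),(proj(B,pts(q,car(p[3],p[4],X)))-g).ravel(),(proj(B,pts(q,car(.108+p[5],p[6],X)))-rd).ravel()]
r=least_squares(R,[.53,.2,-.4,0,0,0,0]);print('rack',r.x.round(4),r.fun.round(1))
for y,s in((r.x[3],r.x[4]),(.108+r.x[5],r.x[6])): print('origin,centre',pts(r.x[:3],car(y,s,np.array([[0,0,0],[0,0,.035.real],[0,0,.07]]))).round(4).tolist())
s=observe();print(np.degrees(np.arctan2(s['ee_rot'][1,1],s['ee_rot'][0,1])))
```

```text
tote corners [[0.574, -0.332, 0.09], [0.479, -0.429, 0.09], [0.367, -0.322, 0.09], [0.46, -0.225, 0.09]]
tote [ 0.47  -0.327 -0.762] 1.4643333133712986
lid [1.45130505] [-1.1 -0.3  0.9  0. ]
rack [ 5.345e-01  2.140e-01  3.917e-01 -5.000e-04 -6.000e-04 -7.000e-04
 -4.000e-04] [-1.4  0.1  1.4 -0.2 -1.1 -0.2 -0.6 -0.7  0.7  0.6  1.   0.4 -1.  -0.
 -0.5 -0.4  0.7 -0.3  0.8  0.9]
origin,centre [[0.5342, 0.2133, 0.0657], [0.518, 0.2067, 0.096], [0.5019, 0.2, 0.1263]]
origin,centre [[0.4932, 0.3131, 0.0658], [0.477, 0.3064, 0.0961], [0.4608, 0.2997, 0.1264]]
-68.86919320019848
```

```bash
cat >> h.py <<'E'
def plan(*wp, vmax=.04):
    """wp: (x,y,z,heading_deg of tool y); prints offset+yaw in tool axes from now, rows needed per leg"""
    s=observe(); R=s['ee_rot']; p=s['position']; h0=np.degrees(np.arctan2(R[1,1],R[0,1])); pp=p; ph=h0
    for x,y,z,h in wp:
        t=np.array([x,y,z]); d=R.T@(t-p); yaw=-((h-h0+180)%360-180)
        n=max(np.linalg.norm(t-pp)/vmax,abs((h-ph+180)%360-180)/8.5)
        print(d.round(4).tolist(),round(yaw,1),'rows',round(n,1)); pp=t;ph=h
E
python3 - <<'E'
from h import *
plan((.30,-.48,.32,-45),(.43,-.25,.33,-20),(.53,0,.33,5),(.50,.21,.24,22.4))
E
```

```text
[0.1068, -0.0691, -0.0777] -23.9 rows 3.7
[0.311, -0.2368, -0.0877] -48.9 rows 6.6
[0.4944, -0.4339, -0.0877] -73.9 rows 6.7
[0.5421, -0.6406, 0.0023] -91.3 rows 5.8
```

Emit:
{"fn": "servo_tool", "kwargs": {
  "motion": [
    {"dp": [0.107, -0.069, -0.078], "yaw": -24},
    {"dp": [0.107, -0.069, -0.078], "yaw": -24},
    {"dp": [0.107, -0.069, -0.078], "yaw": -24},
    {"dp": [0.311, -0.237, -0.088], "yaw": -49},
    {"dp": [0.311, -0.237, -0.088], "yaw": -49},
    {"dp": [0.311, -0.237, -0.088], "yaw": -49},
    {"dp": [0.311, -0.237, -0.088], "yaw": -49},
    {"dp": [0.311, -0.237, -0.088], "yaw": -49},
    {"dp": [0.494, -0.434, -0.088], "yaw": -74},
    {"dp": [0.494, -0.434, -0.088], "yaw": -74},
    {"dp": [0.494, -0.434, -0.088], "yaw": -74},
    {"dp": [0.494, -0.434, -0.088], "yaw": -74},
    {"dp": [0.494, -0.434, -0.088], "yaw": -74},
    {"dp": [0.494, -0.434, -0.088], "yaw": -74},
    {"dp": [0.542, -0.641, 0.002], "yaw": -91.3},
    {"dp": [0.542, -0.641, 0.002], "yaw": -91.3},
    {"dp": [0.542, -0.641, 0.002], "yaw": -91.3},
    {"dp": [0.542, -0.641, 0.002], "yaw": -91.3},
    {"dp": [0.542, -0.641, 0.002], "yaw": -91.3},
    {"dp": [0.542, -0.641, 0.002], "yaw": -91.3}
  ],
  "grip": 0.0854
}}

```text
clock: 3.05
position: [0.4969, 0.2153, 0.2388]
ee_rot: [[-0.389, 0.921, -0.003], [0.921, 0.389, 0.001], [0.002, -0.002, -1.0]]
ft_force: [0.5, 0.1, -0.5]
gripper_width: 1.003
finger_force: 0.0
```

Run:
```python
from h import *
s=observe();KT=cam('wrist',s);im=save('wrist','pics/w1.png')
print(s['clock'],s['position'].round(4),s['joints'].round(2),np.degrees(np.arctan2(s['ee_rot'][1,1],s['ee_rot'][0,1])))
for col,o in(('green',[.5019,.2,.1263]),('red',[.4608,.2997,.1264])):
    n,l,st,ce=cv2.connectedComponentsWithStats(tagmask(im,col).astype(np.uint8))
    print(col,[(st[i].tolist(),ce[i].round(1).tolist()) for i in range(1,n) if st[i,4]>40],proj(KT,o).round(1))
```

```text
3.05 [0.4969 0.2153 0.2388] [ 0.15  0.29 -0.75  1.58  0.2   1.36 -0.22] 22.898998275367425
green [([265, 193, 38, 17, 323], [288.3, 200.9]), ([307, 193, 14, 63, 602], [313.3, 225.9]), ([250, 200, 53, 57, 2050], [275.7, 230.7])] [[272.2 229.2]]
red [([247, 26, 61, 75, 4293], [277.4, 64.0]), ([312, 26, 15, 75, 945], [318.6, 64.1])] [[273.7  69.3]]
```

View pics/w1.png

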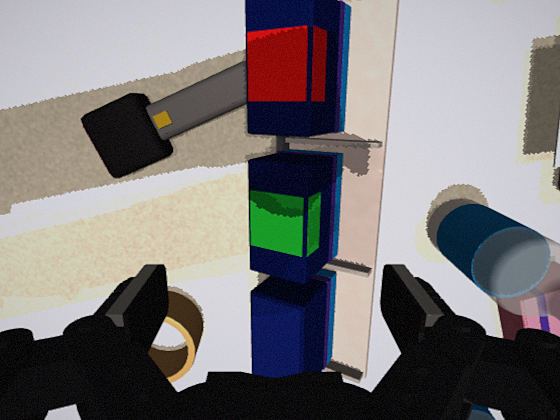

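Wrist view: the green tag top is at (277,225) and the red at (277,64), both about 3 mm from the prediction. The fingers straddle column 274, so I'm correcting and descending on green.

Emit:
{"fn": "servo_tool", "kwargs": {
  "motion": [
    {"dp": [-0.014, 0.014, 0.02], "yaw": 0.5},
    {"dp": [-0.014, 0.014, 0.05], "yaw": 0.5},
    {"dp": [-0.014, 0.014, 0.08], "yaw": 0.5},
    {"dp": [-0.014, 0.014, 0.105], "yaw": 0.5},
    {"dp": [-0.014, 0.014, 0.12], "yaw": 0.5},
    {"dp": [-0.014, 0.014, 0.133], "yaw": 0.5},
    {"dp": [-0.014, 0.014, 0.133], "yaw": 0.5}
  ]
}}

```text
clock: 3.8
position: [0.5179, 0.2018, 0.1063]
ee_rot: [[-0.373, 0.928, -0.002], [0.928, 0.373, -0.001], [-0.0, -0.002, -1.0]]
ft_force: [-0.2, 0.3, 0.6]
gripper_width: 1.004
finger_force: 0.0
```

Emit:
{"fn": "servo_tool", "kwargs": {
  "motion": [
    {"dp": [0, 0, 0], "yaw": 0},
    {"dp": [0, 0, 0], "yaw": 0},
    {"dp": [0, 0, 0], "yaw": 0},
    {"dp": [0, 0, 0], "yaw": 0},
    {"dp": [0, 0, 0], "yaw": 0},
    {"dp": [0, 0, 0], "yaw": 0}
  ],
  "grip": 0.03,
  "grip_force": 35
}}

```text
clock: 4.4
position: [0.5136, 0.201, 0.1082]
ee_rot: [[-0.374, 0.927, -0.008], [0.927, 0.374, -0.006], [-0.003, -0.01, -1.0]]
ft_force: [-23.8, -10.7, 20.1]
gripper_width: 0.681
finger_force: 31.7
```

Emit:
{"fn": "servo_tool", "kwargs": {
  "motion": [
    {"dp": [0, 0, -0.008], "yaw": 0},
    {"dp": [0, 0, -0.016], "yaw": 0},
    {"dp": [0, 0, -0.024], "yaw": 0},
    {"dp": [0, 0, -0.032], "yaw": 0},
    {"dp": [0, 0, -0.04], "yaw": 0},
    {"dp": [0, 0, -0.04], "yaw": 0}
  ],
  "grip_force": 60
}}

```text
clock: 5.0
position: [0.5189, 0.2032, 0.1489]
ee_rot: [[-0.373, 0.928, 0.002], [0.928, 0.373, 0.001], [-0.0, 0.002, -1.0]]
ft_force: [-0.1, -0.6, -1.1]
gripper_width: 0.662
finger_force: 58.3
```

Run:
```python
from h import *
im=save('wrist','pics/w2.png');b=capture('scene')
cv2.imwrite('pics/c2.png',np.hstack([cv2.resize(im[:,:,::-1],(400,300)),cv2.resize(b[170:275,275:415,::-1],(400,300),interpolation=cv2.INTER_CUBIC)]))
```

```text
(no output)
```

View pics/c2.png

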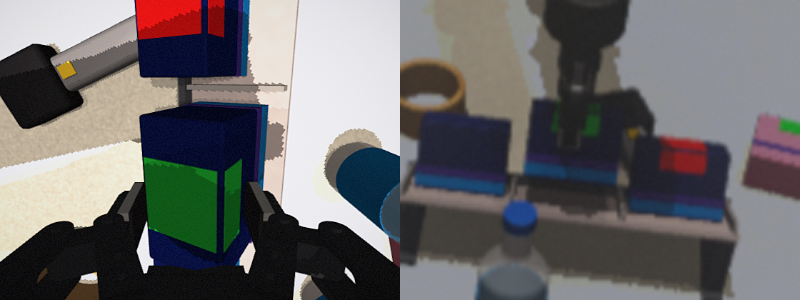

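The carton is lifted but still leaning (opening 56 mm, left crop at (185,190)). I'll squeeze harder in the air to square it.

Emit:
{"fn": "servo_tool", "kwargs": {
  "motion": [
    {"dp": [0, 0, -0.02], "yaw": 0},
    {"dp": [0, 0, -0.04], "yaw": 0},
    {"dp": [0, 0, -0.06], "yaw": 0},
    {"dp": [0, 0, -0.06], "yaw": 0},
    {"dp": [0, 0, -0.06], "yaw": 0},
    {"dp": [0, 0, -0.06], "yaw": 0}
  ],
  "grip_force": 120
}}

```text
clock: 5.7
position: [0.5175, 0.2023, 0.2059]
ee_rot: [[-0.373, 0.928, -0.002], [0.928, 0.373, -0.001], [0.0, -0.002, -1.0]]
ft_force: [-0.3, 0.2, -1.4]
gripper_width: 0.63
finger_force: 115.7
```

Run:
```python
from h import *
plan((.517,.202,.23,21.9),(.577,-.139,.23,52.4),(.577,-.139,.12,52.4))
```

```text
[-0.0001, -0.0006, -0.0241] 0.0 rows 0.6
[-0.3388, -0.0723, -0.024] -30.5 rows 8.7
[-0.3389, -0.0721, 0.086] -30.5 rows 2.8
```

Emit:
{"fn": "servo_tool", "kwargs": {
  "motion": [
    {"dp": [0, 0, -0.024], "yaw": 0},
    {"dp": [-0.04, -0.009, -0.024], "yaw": -5},
    {"dp": [-0.08, -0.018, -0.024], "yaw": -10},
    {"dp": [-0.12, -0.026, -0.024], "yaw": -15},
    {"dp": [-0.16, -0.035, -0.024], "yaw": -20},
    {"dp": [-0.2, -0.043, -0.024], "yaw": -25},
    {"dp": [-0.24, -0.052, -0.024], "yaw": -30.5},
    {"dp": [-0.28, -0.06, -0.024], "yaw": -30.5},
    {"dp": [-0.32, -0.069, -0.024], "yaw": -30.5},
    {"dp": [-0.339, -0.072, -0.024], "yaw": -30.5},
    {"dp": [-0.339, -0.072, -0.024], "yaw": -30.5},
    {"dp": [-0.339, -0.072, -0.024], "yaw": -30.5}
  ]
}}

```text
clock: 6.9
position: [0.5776, -0.1377, 0.2303]
ee_rot: [[-0.793, 0.61, -0.001], [0.61, 0.793, 0.002], [0.002, 0.0, -1.0]]
ft_force: [0.7, 1.2, -1.4]
gripper_width: 0.633
finger_force: 116.1
```

Run:
```python
from h import *
plan((.577,-.139,.12,52.4))
im=save('wrist','pics/w3.png');b=capture('scene')
cv2.imwrite('pics/c3.png',np.hstack([cv2.resize(im[:,:,::-1],(400,300)),cv2.resize(b[130:250,160:320,::-1],(400,300),interpolation=cv2.INTER_CUBIC)]))
```

```text
[-0.0005, -0.0014, 0.1103] 0.0 rows 2.8
```

View pics/c3.png

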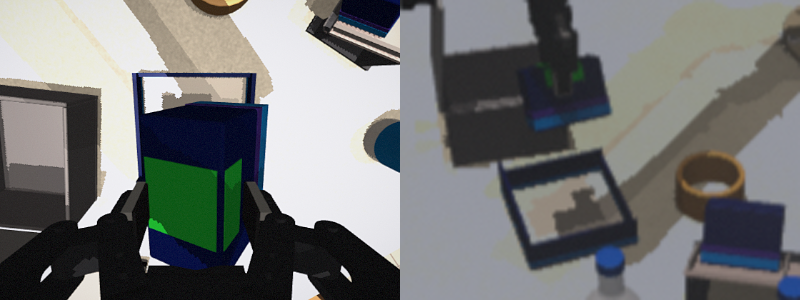

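Emit:
{"fn": "servo_tool", "kwargs": {
  "motion": [
    {"dp": [0, 0, 0.04], "yaw": 0},
    {"dp": [0, 0, 0.08], "yaw": 0},
    {"dp": [0, 0, 0.12], "yaw": 0},
    {"dp": [0, 0, 0.15], "yaw": 0},
    {"dp": [0, 0, 0.16], "yaw": 0},
    {"dp": [0, 0, 0.165], "yaw": 0},
    {"dp": [0, 0, 0.168], "yaw": 0},
    {"dp": [0, 0, 0.168], "yaw": 0}
  ],
  "grip_force": 60
}}

```text
clock: 7.8
position: [0.5769, -0.1369, 0.0684]
ee_rot: [[-0.794, 0.608, -0.002], [0.608, 0.794, -0.002], [0.0, -0.003, -1.0]]
ft_force: [-23.5, 3.4, 38.1]
gripper_width: 0.629
finger_force: 122.9
```

Run:
```python
from h import *
im=save('wrist','pics/w4.png');b=capture('scene')
cv2.imwrite('pics/c4.png',np.hstack([cv2.resize(im[:,:,::-1],(400,300)),cv2.resize(b[170:260,190:310,::-1],(400,300),interpolation=cv2.INTER_CUBIC)]))
```

```text
(no output)
```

View pics/c4.png

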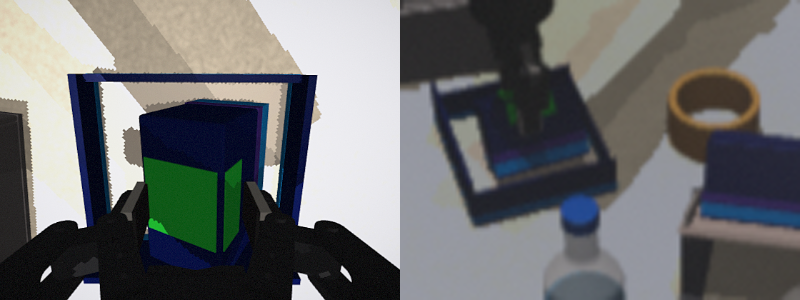

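The green carton is inside the tray but still leaning, low edge to the left (wrist crop, top at (185,150), raised foot at right (265,110)). I'll ease off and open while shifting with its fall so it settles flat.

Emit:
{"fn": "servo_tool", "kwargs": {
  "motion": [
    {"dp": [0, 0.0, -0.004], "yaw": 0},
    {"dp": [0, 0.004, -0.004], "yaw": 0},
    {"dp": [0, 0.008, -0.004], "yaw": 0},
    {"dp": [0, 0.012, -0.004], "yaw": 0},
    {"dp": [0, 0.016, -0.004], "yaw": 0},
    {"dp": [0, 0.02, -0.004], "yaw": 0},
    {"dp": [0, 0.024, -0.004], "yaw": 0},
    {"dp": [0, 0.024, -0.004], "yaw": 0}
  ],
  "grip": 0.0854,
  "grip_force": 20
}}

```text
clock: 8.7
position: [0.5929, -0.1187, 0.0672]
ee_rot: [[-0.793, 0.609, 0.0], [0.609, 0.793, 0.001], [0.0, 0.001, -1.0]]
ft_force: [-0.5, -0.2, 0.9]
gripper_width: 1.003
finger_force: 0.0
```

Run:
```python
from h import *
im=save('wrist','pics/w5.png');b=capture('scene')
cv2.imwrite('pics/c5.png',np.hstack([cv2.resize(im[:,:,::-1],(400,300)),cv2.resize(b[170:260,190:310,::-1],(400,300),interpolation=cv2.INTER_CUBIC)]))
```

```text
(no output)
```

View pics/c5.png

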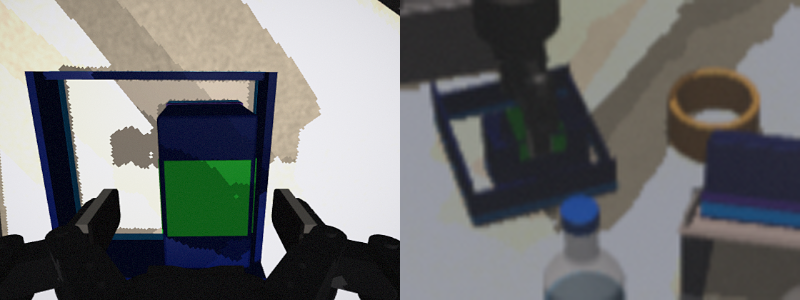

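Green now stands flat in the tray with the tag up (wrist crop (208,195)). Next is red.

Run:
```python
from h import *
plan((.593,-.119,.22,52.5),(.4742,.308,.22,22.4))
```

```text
[-0.0, 0.0007, -0.1528] -0.1 rows 3.8
[0.3544, 0.2668, -0.1527] 30.0 rows 11.1
```

Emit:
{"fn": "servo_tool", "kwargs": {
  "motion": [
    {"dp": [0, 0, -0.04], "yaw": 0},
    {"dp": [0, 0, -0.08], "yaw": 0},
    {"dp": [0, 0, -0.12], "yaw": 0},
    {"dp": [0, 0, -0.153], "yaw": 0},
    {"dp": [0.354, 0.267, -0.153], "yaw": 30},
    {"dp": [0.354, 0.267, -0.153], "yaw": 30},
    {"dp": [0.354, 0.267, -0.153], "yaw": 30},
    {"dp": [0.354, 0.267, -0.153], "yaw": 30},
    {"dp": [0.354, 0.267, -0.153], "yaw": 30},
    {"dp": [0.354, 0.267, -0.153], "yaw": 30},
    {"dp": [0.354, 0.267, -0.153], "yaw": 30},
    {"dp": [0.354, 0.267, -0.153], "yaw": 30},
    {"dp": [0.354, 0.267, -0.153], "yaw": 30},
    {"dp": [0.354, 0.267, -0.153], "yaw": 30},
    {"dp": [0.354, 0.267, -0.153], "yaw": 30},
    {"dp": [0.354, 0.267, -0.153], "yaw": 30},
    {"dp": [0.354, 0.267, -0.153], "yaw": 30},
    {"dp": [0.354, 0.267, -0.153], "yaw": 30},
    {"dp": [0.354, 0.267, -0.153], "yaw": 30}
  ]
}}

```text
clock: 10.7
position: [0.4752, 0.307, 0.2204]
ee_rot: [[-0.38, 0.925, 0.0], [0.925, 0.38, -0.0], [-0.0, 0.0, -1.0]]
ft_force: [0.1, 1.0, -0.1]
gripper_width: 1.004
finger_force: 0.0
```

Run:
```python
from h import *
s=observe();KT=cam('wrist',s);im=save('wrist','pics/w6.png')
n,l,st,ce=cv2.connectedComponentsWithStats(tagmask(im,'red').astype(np.uint8))
i=1+np.argmax(st[1:,4]); x,y,w,h=st[i,:4]
print(st[i],proj(KT,[.4608,.2997,.1264]))
print('tag top centre world',onplane(KT,[x+w/2,y+h/2],.1264))
plan((.4742,.308,.106,22.4))
```

```text
[224 176  57  32 997] [[249.26203185 217.07032705]]
tag top centre world [[0.45654998 0.31631007 0.1264    ]]
[0.0011, -0.0006, 0.1144] -0.0 rows 2.9
```

Emit:
{"fn": "servo_tool", "kwargs": {
  "motion": [
    {"dp": [0.001, 0, 0.03], "yaw": 0},
    {"dp": [0.001, 0, 0.06], "yaw": 0},
    {"dp": [0.001, 0, 0.085], "yaw": 0},
    {"dp": [0.001, 0, 0.1], "yaw": 0},
    {"dp": [0.001, 0, 0.114], "yaw": 0},
    {"dp": [0.001, 0, 0.114], "yaw": 0}
  ]
}}

```text
clock: 11.35
position: [0.4738, 0.3082, 0.1049]
ee_rot: [[-0.381, 0.924, -0.002], [0.924, 0.381, -0.001], [-0.0, -0.002, -1.0]]
ft_force: [0.3, 0.1, -0.4]
gripper_width: 1.0
finger_force: 0.0
```

Emit:
{"fn": "servo_tool", "kwargs": {
  "motion": [
    {"dp": [0, 0, 0], "yaw": 0},
    {"dp": [0, 0, 0], "yaw": 0},
    {"dp": [0, 0, 0], "yaw": 0},
    {"dp": [0, 0, 0], "yaw": 0},
    {"dp": [0, 0, 0], "yaw": 0},
    {"dp": [0, 0, -0.006], "yaw": 0},
    {"dp": [0, 0, -0.012], "yaw": 0},
    {"dp": [0, 0, -0.018], "yaw": 0},
    {"dp": [0, 0, -0.024], "yaw": 0},
    {"dp": [0, 0, -0.03], "yaw": 0},
    {"dp": [0, 0, -0.04], "yaw": 0},
    {"dp": [0, 0, -0.06], "yaw": 0}
  ],
  "grip": 0.03,
  "grip_force": 40
}}

```text
clock: 12.55
position: [0.4738, 0.3082, 0.166]
ee_rot: [[-0.382, 0.924, -0.002], [0.924, 0.382, -0.001], [-0.0, -0.002, -1.0]]
ft_force: [0.6, -1.0, -1.1]
gripper_width: 0.679
finger_force: 39.2
```

Emit:
{"fn": "servo_tool", "kwargs": {
  "motion": [
    {"dp": [0, 0, -0.03], "yaw": 0},
    {"dp": [0, 0, -0.07], "yaw": 0},
    {"dp": [0, 0, -0.1], "yaw": 0},
    {"dp": [0, 0, -0.1], "yaw": 0},
    {"dp": [0, 0, -0.1], "yaw": 0}
  ],
  "grip_force": 120
}}

```text
clock: 13.05
position: [0.4746, 0.309, 0.2672]
ee_rot: [[-0.382, 0.924, 0.002], [0.924, 0.382, 0.001], [0.0, 0.002, -1.0]]
ft_force: [-0.4, -0.5, -0.9]
gripper_width: 0.64
finger_force: 115.6
```

Run:
```python
from h import *
plan((.461,-.319,.25,-43.7))
```

```text
[-0.5753, -0.2522, 0.0167] 66.1 rows 15.7
```

Emit:
{"fn": "servo_tool", "kwargs": {
  "motion": [
    {"dp": [-0.036, -0.016, 0.0], "yaw": 4},
    {"dp": [-0.072, -0.032, 0.0], "yaw": 8},
    {"dp": [-0.108, -0.048, 0.0], "yaw": 12},
    {"dp": [-0.144, -0.063, 0.0], "yaw": 17},
    {"dp": [-0.18, -0.079, 0.0], "yaw": 21},
    {"dp": [-0.216, -0.095, 0.0], "yaw": 25},
    {"dp": [-0.252, -0.11, 0.0], "yaw": 29},
    {"dp": [-0.288, -0.126, 0.0], "yaw": 34},
    {"dp": [-0.324, -0.142, 0.0], "yaw": 38},
    {"dp": [-0.36, -0.158, 0.0], "yaw": 42},
    {"dp": [-0.396, -0.173, 0.0], "yaw": 46},
    {"dp": [-0.432, -0.189, 0.0], "yaw": 50},
    {"dp": [-0.468, -0.205, 0.0], "yaw": 54},
    {"dp": [-0.504, -0.221, 0.0], "yaw": 58},
    {"dp": [-0.54, -0.237, 0.005], "yaw": 62},
    {"dp": [-0.575, -0.252, 0.017], "yaw": 66},
    {"dp": [-0.575, -0.252, 0.017], "yaw": 66},
    {"dp": [-0.575, -0.252, 0.017], "yaw": 66}
  ]
}}

```text
clock: 14.85
position: [0.4596, -0.3193, 0.2471]
ee_rot: [[0.691, 0.723, -0.003], [0.723, -0.691, 0.003], [-0.0, -0.004, -1.0]]
ft_force: [0.2, 0.8, -1.3]
gripper_width: 0.634
finger_force: 115.8
```

Run:
```python
from h import *
im=save('wrist','pics/w7.png')
s=observe();KT=cam('wrist',s)
q=[.47,-.327,-.762]
P=proj(KT,pts(q,[[.08,.07,.09],[.08,-.07,.09],[-.08,-.07,.09],[-.08,.07,.09]]));print(P.round())
b=capture('top')
v=im[:,:,::-1].copy()
for p in P: cv2.circle(v,tuple(int(t) for t in p),4,(0,255,255),1)
cv2.imwrite('pics/c7.png',np.hstack([cv2.resize(v,(400,300)),cv2.resize(b[160:280,330:490,::-1],(400,300),interpolation=cv2.INTER_CUBIC)]))
```

```text
[[397. 103.]
 [382. 269.]
 [200. 268.]
 [190. 102.]]
```

View pics/c7.png

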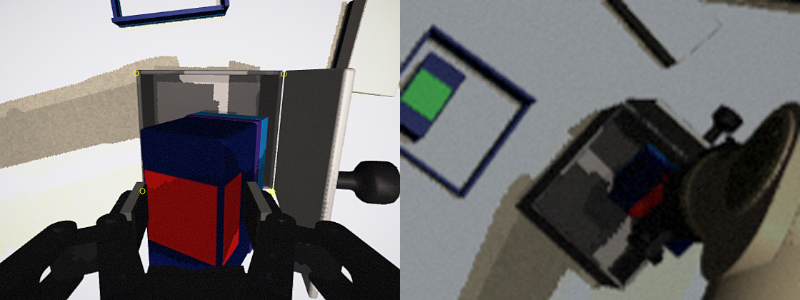

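Wrist crop: the predicted tote rim corners coincide with the picture ((137,72), (284,72)), the red carton sits over the opening, and the lid is at the right. Descending.

Emit:
{"fn": "servo_tool", "kwargs": {
  "motion": [
    {"dp": [0, 0, 0.03], "yaw": 0},
    {"dp": [0, 0, 0.06], "yaw": 0},
    {"dp": [0, 0, 0.09], "yaw": 0},
    {"dp": [0, 0, 0.12], "yaw": 0},
    {"dp": [0, 0, 0.145], "yaw": 0},
    {"dp": [0, 0, 0.16], "yaw": 0},
    {"dp": [0, 0, 0.166], "yaw": 0},
    {"dp": [0, 0, 0.17], "yaw": 0}
  ]
}}

```text
clock: 15.75
position: [0.4613, -0.3179, 0.0794]
ee_rot: [[0.688, 0.726, 0.0], [0.726, -0.688, 0.0], [0.0, 0.0, -1.0]]
ft_force: [0.3, 0.0, -0.6]
gripper_width: 0.633
finger_force: 115.8
```

Lower until touch, in small steps.

Emit:
{"fn": "servo_tool", "kwargs": {
  "motion": [
    {"dp": [0, 0, 0.003], "yaw": 0},
    {"dp": [0, 0, 0.006], "yaw": 0},
    {"dp": [0, 0, 0.008], "yaw": 0},
    {"dp": [0, 0, 0.008], "yaw": 0}
  ]
}}

```text
clock: 16.15
position: [0.4609, -0.3189, 0.0714]
ee_rot: [[0.689, 0.725, 0.0], [0.725, -0.689, -0.0], [0.0, 0.0, -1.0]]
ft_force: [0.1, 0.8, 0.2]
gripper_width: 0.635
finger_force: 115.8
```

Emit:
{"fn": "servo_tool", "kwargs": {
  "motion": [
    {"dp": [0, 0, 0.002], "yaw": 0},
    {"dp": [0, 0, 0.004], "yaw": 0},
    {"dp": [0, 0, 0.006], "yaw": 0},
    {"dp": [0, 0, 0.006], "yaw": 0}
  ]
}}

```text
clock: 16.55
position: [0.4612, -0.3191, 0.0673]
ee_rot: [[0.689, 0.724, 0.001], [0.724, -0.689, -0.001], [-0.0, 0.001, -1.0]]
ft_force: [-6.0, 3.5, 16.6]
gripper_width: 0.637
finger_force: 118.5
```

Emit:
{"fn": "servo_tool", "kwargs": {
  "motion": [
    {"dp": [0, 0.0, -0.002], "yaw": 0},
    {"dp": [0, 0.004, -0.002], "yaw": 0},
    {"dp": [0, 0.008, -0.002], "yaw": 0},
    {"dp": [0, 0.012, -0.002], "yaw": 0},
    {"dp": [0, 0.016, -0.002], "yaw": 0},
    {"dp": [0, 0.02, -0.002], "yaw": 0},
    {"dp": [0, 0.024, -0.002], "yaw": 0},
    {"dp": [0, 0.024, -0.002], "yaw": 0}
  ],
  "grip": 0.0854,
  "grip_force": 20
}}

```text
clock: 17.35
position: [0.4778, -0.3349, 0.0665]
ee_rot: [[0.689, 0.725, -0.002], [0.725, -0.689, 0.002], [-0.0, -0.003, -1.0]]
ft_force: [-2.1, 2.7, -1.4]
gripper_width: 0.998
finger_force: 0.0
```

Emit:
{"fn": "servo_tool", "kwargs": {
  "motion": [
    {"dp": [0, 0, -0.02], "yaw": 0},
    {"dp": [0, -0.005, -0.05], "yaw": 0},
    {"dp": [0, -0.02, -0.09], "yaw": 0},
    {"dp": [0, -0.024, -0.13], "yaw": 0},
    {"dp": [0, -0.024, -0.17], "yaw": 0},
    {"dp": [0, -0.024, -0.18], "yaw": 0},
    {"dp": [0, -0.024, -0.18], "yaw": 0}
  ]
}}

```text
clock: 18.05
position: [0.462, -0.3196, 0.2495]
ee_rot: [[0.689, 0.724, 0.004], [0.724, -0.689, -0.003], [0.001, 0.005, -1.0]]
ft_force: [0.1, 0.6, -0.2]
gripper_width: 1.0
finger_force: 0.0
```

Run:
```python
from h import *
s=observe();KT=cam('wrist',s);im=save('wrist','pics/w8.png');b=save('top','pics/t8.png');save('scene','pics/s8.png')
def blob(m):
    p=np.argwhere(m)[:,::-1].astype(np.float32); r=cv2.minAreaRect(p);return r
lo=im.astype(int); m=(lo[:,:,0]>40)&(lo[:,:,0]>2*lo[:,:,1])&(lo[:,:,0]>2*lo[:,:,2])
n,l,st,ce=cv2.connectedComponentsWithStats(m.astype(np.uint8))
for i in range(1,n):
    if st[i,4]>60: print(st[i],ce[i].round(1)); r=blob(l==i); bp=cv2.boxPoints(r); print(r, onplane(KT,bp,.075).round(4).tolist())
q=[.47,-.327,-.762];print('rim',proj(KT,pts(q,[[.08,.07,.09],[.08,-.07,.09],[-.08,-.07,.09],[-.08,.07,.09]])).round().tolist())
B=cam('top')
n,l,st,ce=cv2.connectedComponentsWithStats(tagmask(b,'green').astype(np.uint8))
for i in range(1,n):
    if st[i,4]>60: r=blob(l==i); print('green',st[i],onplane(B,cv2.boxPoints(r),.075).round(3).tolist())
print([(d['bbox'],d['score']) for d in boxes_of('top','tote_lid')],s['position'])
```

```text
[ 281  164   52   50 2534] [305.9 188.4]
((306.5, 188.5), (49.0, 51.0), 90.0) [[0.4794, -0.309, 0.075], [0.511, -0.3391, 0.075], [0.4822, -0.3723, 0.075], [0.4493, -0.3411, 0.075]]
rim [[392.0, 103.0], [377.0, 267.0], [196.0, 267.0], [186.0, 102.0]]
green [331 189  20  18 196] [[0.588, -0.082, 0.075], [0.62, -0.104, 0.075], [0.596, -0.139, 0.075], [0.564, -0.116, 0.075]]
green [126 190  15   7  93] [[0.626, 0.505, 0.075], [0.625, 0.465, 0.075], [0.608, 0.465, 0.075], [0.609, 0.505, 0.075]]
green [163 300  15   9  88] [[0.304, 0.4, 0.075], [0.313, 0.361, 0.075], [0.297, 0.356, 0.075], [0.288, 0.396, 0.075]]
[([447.0, 205.6, 50.3, 37.5], 0.8)] [ 0.46196224 -0.3195847   0.24953544]
```

Red stands flat on the tote floor: its tag measures 44 mm square at z = 75 mm, 17 mm off the tote centre. Green is likewise fine. Now go over to the outer side of the lid, beside the knob, with the fingers shut.

Emit:
{"fn": "servo_tool", "kwargs": {
  "motion": [
    {"dp": [0, 0, -0.045], "yaw": 0},
    {"dp": [0, 0, -0.095], "yaw": 0},
    {"dp": [0.01, 0.04, -0.095], "yaw": 0},
    {"dp": [0.02, 0.08, -0.095], "yaw": 0},
    {"dp": [0.03, 0.12, -0.095], "yaw": 0},
    {"dp": [0.04, 0.151, -0.095], "yaw": 0},
    {"dp": [0.04, 0.151, -0.095], "yaw": 0},
    {"dp": [0.04, 0.151, -0.05], "yaw": 0},
    {"dp": [0.04, 0.151, -0.01], "yaw": 0},
    {"dp": [0.04, 0.151, 0.024], "yaw": 0},
    {"dp": [0.04, 0.151, 0.024], "yaw": 0},
    {"dp": [0.04, 0.151, 0.024], "yaw": 0}
  ],
  "grip": 0.0,
  "grip_force": 20
}}

```text
clock: 19.45
position: [0.597, -0.3936, 0.2223]
ee_rot: [[0.689, 0.725, -0.002], [0.725, -0.689, 0.001], [-0.001, -0.002, -1.0]]
ft_force: [-0.0, -0.5, 0.3]
gripper_width: -0.001
finger_force: 0.0
```

Run:
```python
from h import *
s=observe();R=s['ee_rot'];q=[.47,-.327,-.762]
for a in np.radians([92,84,78,72,66,60,54,48,42,36,30,24,18,12,8,4,1,0]):
    d=.006+.012*np.sin(a)-.003; r=.125
    tip=pts(q,[[.08-r*np.cos(a)+d*np.sin(a),.04,.09+r*np.sin(a)+d*np.cos(a)]])[0]
    print(round(np.degrees(a)),(R.T@(tip+[0,0,.011]-s['position'])).round(3).tolist())
```

```text
92 [0.001, -0.038, -0.003]
84 [0.001, -0.056, -0.004]
78 [0.001, -0.069, -0.004]
72 [0.001, -0.083, -0.002]
66 [0.001, -0.096, 0.002]
60 [0.001, -0.109, 0.007]
54 [0.001, -0.121, 0.013]
48 [0.001, -0.133, 0.021]
42 [0.001, -0.143, 0.03]
36 [0.001, -0.153, 0.04]
30 [0.001, -0.161, 0.051]
24 [0.001, -0.169, 0.064]
18 [0.001, -0.174, 0.077]
12 [0.001, -0.179, 0.09]
8 [0.001, -0.181, 0.1]
4 [0.001, -0.182, 0.109]
1 [0.001, -0.182, 0.116]
0 [0.001, -0.183, 0.119]
```

Emit:
{"fn": "servo_tool", "kwargs": {
  "motion": [
    {"dp": [0.0, -0.02, -0.002], "yaw": 0},
    {"dp": [0.0, -0.038, -0.003], "yaw": 0},
    {"dp": [0.0, -0.047, -0.004], "yaw": 0},
    {"dp": [0.0, -0.056, -0.004], "yaw": 0},
    {"dp": [0.0, -0.069, -0.004], "yaw": 0},
    {"dp": [0.0, -0.083, -0.002], "yaw": 0},
    {"dp": [0.0, -0.096, 0.002], "yaw": 0},
    {"dp": [0.0, -0.109, 0.007], "yaw": 0}
  ]
}}

```text
clock: 20.25
position: [0.5188, -0.3188, 0.2168]
ee_rot: [[0.689, 0.724, 0.001], [0.724, -0.689, -0.001], [0.0, 0.001, -1.0]]
ft_force: [0.9, -0.4, -0.4]
gripper_width: -0.004
finger_force: 0.5
```

Run:
```python
from h import *
q=[.47,-.327,-.762]
for c in('scene','top'):
    save(c,f'pics/{c}9.png')
    print(c,[(np.round(d['bbox']).tolist(),round(d['score'],2)) for d in boxes_of(c,'tote_lid')][:2])
    for a in(60,83):
        a=np.radians(a);P=pts(q,[[.08,s*.07,.09] for s in(1,-1)]+[[.08-.16*np.cos(a),s*.07,.09+.16*np.sin(a)] for s in(1,-1)]+[[.08-.13*np.cos(a)+.041*np.sin(a),0,.09+.13*np.sin(a)+.041*np.cos(a)]])
        print(proj(cam(c),P).round().tolist())
```

```text
scene [([186.0, 150.0, 24.0, 41.0], 0.84), ([233.0, 211.0, 33.0, 28.0], 0.2)]
[[178.0, 175.0], [174.0, 151.0], [198.0, 136.0], [192.0, 113.0], [179.0, 127.0]]
[[178.0, 175.0], [174.0, 151.0], [177.0, 132.0], [173.0, 110.0], [162.0, 129.0]]
top [([430.0, 223.0, 29.0, 44.0], 0.68)]
[[419.0, 201.0], [457.0, 234.0], [414.0, 218.0], [456.0, 256.0], [447.0, 222.0]]
[[419.0, 201.0], [457.0, 234.0], [432.0, 200.0], [475.0, 238.0], [461.0, 207.0]]
```

The lid follows: its scene box spans columns 174–198, matching 60°. Push on down.

Emit:
{"fn": "servo_tool", "kwargs": {
  "motion": [
    {"dp": [0, -0.012, 0.006], "yaw": 0},
    {"dp": [0, -0.024, 0.014], "yaw": 0},
    {"dp": [0, -0.034, 0.023], "yaw": 0},
    {"dp": [0, -0.044, 0.033], "yaw": 0},
    {"dp": [0, -0.052, 0.044], "yaw": 0},
    {"dp": [0, -0.06, 0.057], "yaw": 0},
    {"dp": [0, -0.065, 0.07], "yaw": 0},
    {"dp": [0, -0.07, 0.083], "yaw": 0},
    {"dp": [0, -0.072, 0.093], "yaw": 0},
    {"dp": [0, -0.073, 0.102], "yaw": 0},
    {"dp": [0, -0.073, 0.107], "yaw": 0},
    {"dp": [0, -0.073, 0.11], "yaw": 0},
    {"dp": [0, -0.073, 0.112], "yaw": 0},
    {"dp": [0, -0.073, 0.112], "yaw": 0}
  ]
}}

```text
clock: 21.85
position: [0.4662, -0.2686, 0.1072]
ee_rot: [[0.689, 0.724, 0.0], [0.724, -0.689, -0.001], [-0.0, 0.001, -1.0]]
ft_force: [-11.5, 7.1, 26.3]
gripper_width: -0.0
finger_force: 13.1
```

The tip is at z = 96 mm, the lid's shut height, pressing at 26 N. I'll retreat straight up and check.

Emit:
{"fn": "servo_tool", "kwargs": {
  "motion": [
    {"dp": [0, 0, -0.03], "yaw": 0},
    {"dp": [0, 0, -0.07], "yaw": 0},
    {"dp": [0, 0, -0.11], "yaw": 0},
    {"dp": [0, 0, -0.15], "yaw": 0},
    {"dp": [0, -0.05, -0.19], "yaw": 0},
    {"dp": [0, -0.1, -0.19], "yaw": 0},
    {"dp": [0, -0.14, -0.19], "yaw": 0},
    {"dp": [0, -0.14, -0.19], "yaw": 0},
    {"dp": [0, -0.14, -0.19], "yaw": 0}
  ]
}}

```text
clock: 22.75
position: [0.3644, -0.1719, 0.2954]
ee_rot: [[0.689, 0.725, 0.002], [0.725, -0.689, -0.002], [-0.0, 0.003, -1.0]]
ft_force: [0.3, -0.4, -0.1]
gripper_width: 0.002
finger_force: 0.0
```

Run:
```python
from h import *
q=[.47,-.327,-.762]; views={}
for c in('scene','top'):
    save(c,f'pics/{c}10.png'); print(c,[(np.round(d['bbox'],1).tolist(),round(d['score'],2)) for d in outline_of(c,'tote_lid')][:2])
    for deg in(0,5,10):
        a=np.radians(deg);P=pts(q,[[.08,s*.07,.096] for s in(1,-1)]+[[.08-.16*np.cos(a),s*.07,.093+.16*np.sin(a)] for s in(1,-1)]+[[.08-.13*np.cos(a)+.041*np.sin(a),0,.09+.13*np.sin(a)+.041*np.cos(a)]])
        p=proj(cam(c),P); print(deg,'bbox',((p.max(0)+p.min(0))/2).round(1),np.ptp(p,0).round(1),'knob',p[-1].round(1))
b=cv2.imread('pics/top10.png')[:,:,::-1]
n,l,st,ce=cv2.connectedComponentsWithStats(tagmask(b,'green').astype(np.uint8)); print([ce[i].round(1).tolist() for i in range(1,n) if st[i,4]>60])
for nm in('carton_plain','tape','scanner'): print(nm,[(np.round(d['bbox']).tolist(),round(d['score'],2)) for d in boxes_of('top',nm)][:4])
s=observe();print(s['clock'],s['position'],s['ft_force'])
```

```text
scene [([198.8, 159.6, 52.6, 31.8], 0.72)]
0 bbox [200.  158.7] [52.4 29.4] knob [213.1 147.2]
5 bbox [199.7 157.1] [52.  32.6] knob [211.6 144.5]
10 bbox [199.3 155.5] [51.1 35.9] knob [209.8 142. ]
top [([418.8, 235.2, 71.3, 61.3], 0.87)]
0 bbox [419.8 238.3] [75.5 76. ] knob [411.6 251.4]
5 bbox [420.4 238.4] [74.3 76.1] knob [413.8 250.3]
10 bbox [421.2 238.3] [72.8 75.9] knob [416.1 249. ]
[[340.3, 197.4], [133.2, 193.3], [170.0, 304.2]]
carton_plain [([265.0, 211.0, 37.0, 35.0], 0.86)]
tape [([304.0, 249.0, 30.0, 34.0], 0.52)]
scanner [([226.0, 274.0, 47.0, 50.0], 0.78)]
23.1 [ 0.36492354 -0.17248632  0.29390119] [ 0.42162288  0.04626784 -0.15537919]
```

```bash
python3 -c "
from station import *
print(sign_off())"
```

```text
the job is handed in; nothing more can be done
None
```

I put the green-tag carton in the tray and the red-tag carton in the tote, each flat with its tag up, then shut the tote's lid. The untagged carton is still in the rack, and I handed the job in at 23 s of the allowed 72 s.

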